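# Hold the hidden bolt head while the nut runner drives

### The arm

A 7-joint arm with a two-finger parallel gripper is mounted at the origin on the work surface. World frame = base frame: x ahead of the robot, y to its left, z up, the work surface at z = 0. Lengths are in m, angles in rad, forces in N, time in s.
With the tool pointing down it reaches from about 0.35 to 0.9 m from the base axis. Payload 7.2 kg.
Tool frame: the origin (TCP) lies midway between the tips of the shut fingers; the grasp point (between the pads) lies 19 mm behind it; z points along the fingers, y is the line along which they close (so a half turn about z gives the same grasp; the last joint's range is limited). The gripper opens to 88 mm and grips with 3 to 60 N. Pads are 20 mm wide; open, the fingers measure 115 mm over their backs; the gripper's body (75 mm by 178 mm) begins 61 mm behind the grasp point.
Start: joints at [-1.301, 0.411, -0.013, 1.596, 0.006, 1.134, -0.082], TCP at [0.207, 0.59, 0.223] pointing down, gripper open.
Joint ranges: [-2.95, 2.95], [-0.29, 1.99], [-1.47, 1.44], [0.14, 2.54], [-1.03, 4.17], [0.13, 1.85], [-2.86, 2.86]. Speed limits (rad/s): [2.39, 2.39, 3.01, 3.01, 3.14, 3.14, 3.14].

### API

Orientations are given as a rotation vector (axis times angle).
In Python, from station import robot, imaging gives the robot as it stands.
- The arm moves only by the tool move_arm, never from a script. Its argument "series" is a list of rows, each a list of 7 numbers: the shift along the tool's x, y, z in mm, then the turn, a rotation vector about the tool's x, y, z in rad, then the opening, from 0 (shut) to 1 (fully open). In form: [[dx, dy, dz, ax, ay, az, claw], ...]. A call has 1 to 20 rows; each row is the pose to reach, as a shift and turn from the pose commanded when the call began, along the tool's axes at that moment; what a row does not reach only later rows make up. A row lasts 1/8 s, in which the tool goes at most 62.5 mm and 10.7 degrees, less where a joint would pass 70% of its speed; a pose out of reach is approached as far as the arm can. A call with a gripper value outside its range is refused whole. The fingers move at their own pace and stop on an object; "newtons" is the grip in N (left out, the last holds). Time passes only in rows, so rows that repeat a pose let the fingers close. It gives the time, the measured TCP pose, the force, the opening and the grip force at its end, in the units of the state.
- robot.get_state(): the state, without advancing time (a new reading comes with each control period).
- imaging.get_image(name): name is "side" or "top"; returns a dict with "frame" (480x640x3 uint8, red, green, blue), "fx", "fy", "cx", "cy" (pixels), "R" (3x3) and "t" (3): a world point X has camera coordinates R X + t. Camera axes: x right, y down, z forward; pixel columns grow to the right and rows downward; lengths in m; the calibration is good to about 2 mm. A picture is of the moment at which its call begins. There is no depth.
- robot.finish_job(): hands the job in; it is judged then, once.
The state is a dict: "clock": time; "q": joint angles; "qvel": joint speeds; "joint_torque": joint torques, N m; "tcp_pos": TCP position; "tcp_rot": TCP orientation; "force": force on the tool from outside, world axes, zero at the start; "moment": the same for the moment, N m; "finger_gap": finger opening in m; "grip_force": force on a finger pad.
Only numpy, scipy, OpenCV 4.12 (cv2) and the standard library are available. Lean on these libraries where they do the work, as an engineer would, in place of code of your own. Each camera call takes 0.05 s, during which the arm holds its last target. There are 200 camera calls.

### The job

The nut runner on the front of the steel bracket is turning, but the bolt spins along with the nut. Slide the clear guard (it has a red tab) all the way open, then reach down through the gap behind the bracket, grip the hex head of the bolt across its flats between the fingers and stop it from turning; finish while still holding it tight and still, with the guard left open. Leave the other things on the bench and on the fixture where they are.

Things in the scene. Friction and masses are not known exactly. Their poses are not given: they have to be found in the camera images.
- fixture: Fixed assembly fixture. Origin on the bench, under the middle of the gap's width; x level along the bolt's axis (away from the robot at yaw 0), y level along gap and guard track, z up. Base plate x -220..90, y -150..270, 12 mm thick. Dark steel bracket upright at x -34..-26, y -130..90, to z 110.
- gap (a point): Point at the top middle of the gap behind the bracket: fixture (0, -22, 110) mm. Gap 52 wide in x between two rails (x +-26 to +-38, y -133..257, tops z 110; edge strips to z 116), open to the base plate below. Below the rear rail a window: sill to z 32, posts 20 wide at y -123 and 247 only. Axes as the fixture's.
- runner: Fixed green nut runner in front of the bracket: 48 mm thick, axis at z 80, top z 104, from fixture x -36 to -186, in line with the bolt. Origin on the bench at fixture x 0, below the bolt's axis; axes as the fixture's.
- guard (a joint): How far the clear guard over the gap is slid along its track to fixture +y, m: 0 shut, 0.165 fully open at its stop; starts at 0 to 0.03. Clear plate 74 (x) by 180 (y) by 5 mm, z 110..116, its middle at fixture y = -15 mm + joint value. About 1.5 N of friction; stays where left.
- guard_grip (a point): Middle of the guard's red upright grip tab, 16 mm (fixture y) by 36 (fixture x), standing 40 above the guard plate, on its middle. The point is 22 above the plate's top face, 18 below the tab's top, at fixture x 0, z 137.5. Axes as the fixture's.
- bolt_head (a point): Centre of the steel hex head: 30 mm across flats, 34.6 across corners, 13 thick. Axis level along fixture x, 80 above the bench; head centre at fixture x -3 mm, y -40..-5 (varies), 30 below the rails' tops; its bracket side is 16 from the bracket, on a round 22 sleeve. It cannot shift, only turn about its axis (this point's x; the point turns with it).
- bolt (a joint): Angle of the bolt, rad, growing, about fixture x. Two flats stand upright facing fixture +y and -y at multiples of pi/3. Unheld, the runner keeps turning it at about 0.4 rad/s with about 0.12 N m all the time; pads pressed on two opposite flats stop it easily, and pads closing on it askew swing it onto its flats.
- can: Bystander: yellow metal can, 64 across, 150 high mm. Origin: middle of its underside as it stands or lies. Not to be disturbed.
- tumbler: Bystander: orange mug, 86 across, 150 high mm. Origin: middle of its underside as it stands or lies. Not to be disturbed.
- scraper: Bystander: blue-handled scraper, lying flat, about 280 long mm. Origin: middle of its underside as it stands or lies. Not to be disturbed.
- brush: Bystander: brush with wooden handle, lying flat, about 200 long mm. Origin: middle of its underside as it stands or lies. Not to be disturbed.
- glue: Bystander: white squeeze bottle with orange cap, 52 across, 140 high mm. Origin: middle of its underside as it stands or lies. Not to be disturbed.
- spare_bolt: Bystander: spare bolt standing head down on the fixture's base plate, 60 high, head 34 across mm. Origin: middle of its underside as it stands or lies. Not to be disturbed.
- spare_nut: Bystander: spare nut lying on the fixture's base plate, 34 across, 16 high mm. Origin: middle of its underside as it stands or lies. Not to be disturbed.

How it is judged:
By the outcome, as a careful person would: the job done as asked, in the order asked, and still so for the second after the job is handed in, while the arm keeps its last pose, push and grip.
It also fails if it takes over 40 s, if anything falls off the work surface, if the arm or the gripper's body presses on something with over 40 N, if the wrist force passes 120 N, or if a joint passes its speed limit or range.

## Working session

There is one attempt and no reset: what is moved stays moved. The work goes in short steps, Python scripts to look and compute and a tool call to move; the robot and the scene stay as the last step left them, time stands still between calls to the robot, and variables do not carry over. Pictures are saved under pics/ and viewed, at most 10 in all, crops included, and the job is handed in when it is done.

Besides the shell and the picture viewer there is one more tool, called after "Emit:" by a JSON object that holds its "method" and its "body". move_arm: Moves the arm, as the interface text tells. Its arguments: {"type":"object","properties":{"series":{"type":"array"},"newtons":{"type":"number"}},"required":["series"]}

```bash
mkdir -p pics
python3 - <<'E'
from station import robot, imaging
import cv2,pickle
s=robot.get_state();print(s)
for n in("side","top"):
    d=imaging.get_image(n);pickle.dump(d,open(n+'.pkl','wb'));cv2.imwrite(f'pics/{n}0.png',d['frame'][:,:,::-1]);print(n,d['fx'],d['cx'],d['cy'],d['R'],d['t'])
E
```

```text
{'clock': 0.0, 'q': array([-1.30117198,  0.4119036 , -0.01269432,  1.59703694,  0.00561677,
        1.13432506, -0.08220406]), 'qvel': array([ 1.70121476e-03,  7.87921431e-04, -2.19714881e-03,  1.41517610e-03,
        9.24141110e-06, -8.07582775e-04,  1.42630853e-03]), 'joint_torque': array([ 1.59990163e-04, -5.87949193e+01,  6.41940739e-01, -2.91081583e+01,
       -5.37917577e-02,  1.83477084e-02,  1.32006721e-04]), 'tcp_pos': array([0.20703235, 0.58916891, 0.2218098 ]), 'tcp_rot': array([-5.28092491e-01, -3.09674854e+00,  2.56271665e-03]), 'force': array([-0.16952062, -0.33352793,  0.69037158]), 'moment': array([ 0.00827569, -0.02934167,  0.00834321]), 'grip_force': 0.0, 'finger_gap': 0.08800864912834577}
side 552.1044724380401 323.07232109822945 235.63038559617127 [[ 0.75575265 -0.65483308  0.00561868]
 [-0.44745665 -0.52264306 -0.72569055]
 [ 0.47814274  0.54592844 -0.68799829]] [-0.39785437  0.3407268   1.10443696]
top 476.4572295010373 315.9513023382849 237.40483430980404 [[-0.00153104 -0.99977382 -0.02121229]
 [-0.9947254   0.00369821 -0.10250706]
 [ 0.10256232  0.02094346 -0.99450608]] [0.04595659 0.55689943 1.09201027]
```

View pics/top0.png

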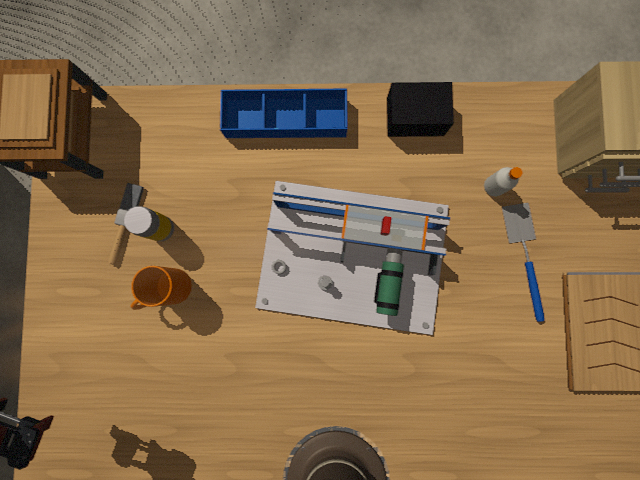

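View pics/side0.png

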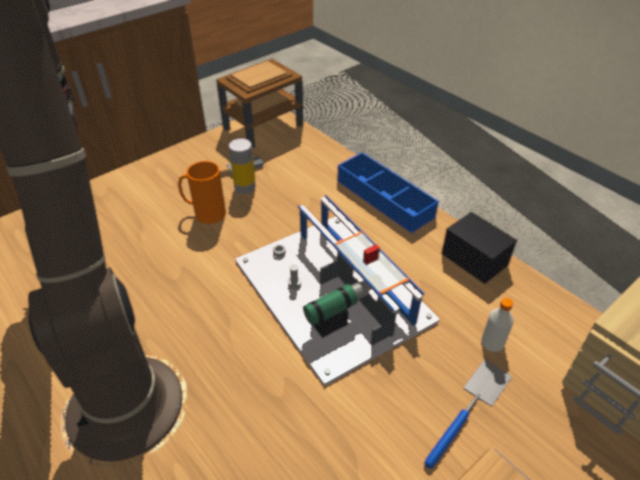

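The top view shows the base plate with corners near (275,182), (448,208), (433,334) and (257,308), the red tab near (386,226) and the green runner near (390,288). The side view shows the tab near (371,255). I'll enlarge both.

Run:
```python
import cv2,pickle
t=pickle.load(open('top.pkl','rb'))['frame'][:,:,::-1];s=pickle.load(open('side.pkl','rb'))['frame'][:,:,::-1]
cv2.imwrite('pics/t1.png',cv2.resize(t[175:340,250:455],None,fx=3.6,fy=3.6,interpolation=cv2.INTER_CUBIC))
cv2.imwrite('pics/s1.png',cv2.resize(s[190:385,230:445],None,fx=3,fy=3,interpolation=cv2.INTER_CUBIC))
```

```text
(no output)
```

View pics/t1.png

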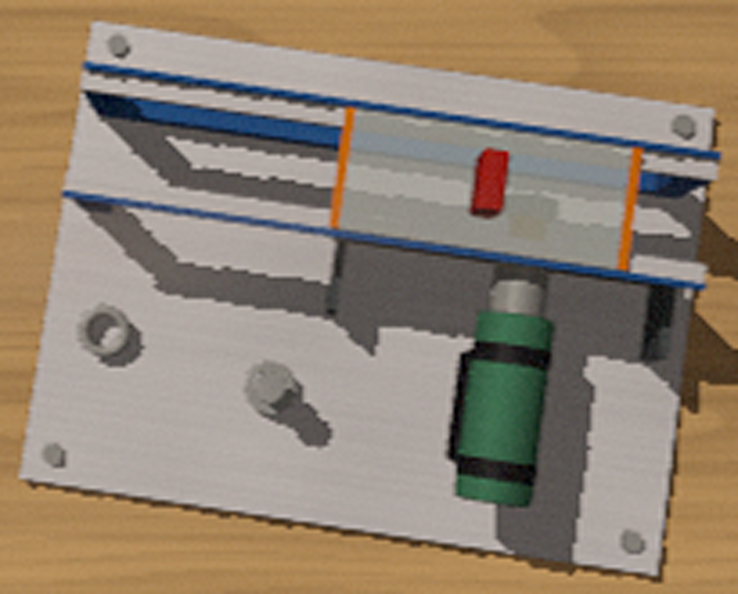

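View pics/s1.png

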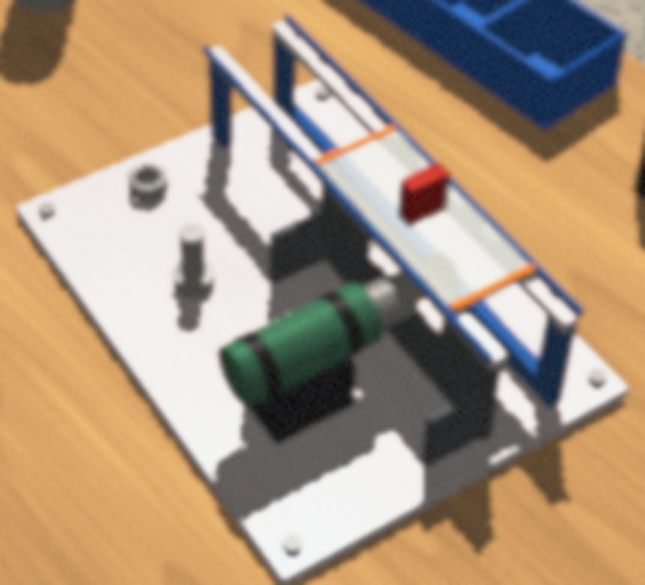

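```bash
cat > h.py <<'E'
import numpy as np,pickle
C={n:pickle.load(open(n+'.pkl','rb')) for n in('top','side')}
def proj(n,X):
    c=C[n];p=c['R']@X+c['t'];return np.array([c['fx']*p[0]/p[2]+c['cx'],c['fy']*p[1]/p[2]+c['cy']])
def W(f,p):
    c,s=np.cos(f[2]),np.sin(f[2]);return np.array([f[0]+c*p[0]-s*p[1],f[1]+s*p[0]+c*p[1],p[2]])
E
python3 - <<'E'
from h import *
from scipy.optimize import least_squares
T=lambda u,v:np.array([(u+.5)/3.6-.5+250,(v+.5)/3.6-.5+175])
S=lambda u,v:np.array([(u+.5)/3-.5+230,(v+.5)/3-.5+190])
pl=[(.09,.27,.012),(.09,-.15,.012),(-.22,-.15,.012),(-.22,.27,.012)]
obs=[('top',T(93,22),pl[0]),('top',T(714,108),pl[1]),('top',T(660,577),pl[2]),('top',T(22,480),pl[3]),
('side',S(18,207),pl[3]),('side',S(280,583),pl[2]),('side',S(627,388),pl[1])]
def res(p):
    r=[proj(n,W(p,x))-o for n,o,x in obs]
    y,q=p[3],p[4]
    r.append(proj('top',W(p,(-.186,y,.08)))-T(494,497)); 
    r.append((proj('top',W(p,(-.05,y,.08)))-T(515,317))[:1])
    r.append(proj('top',W(p,(0,-.015+q,.116)))-T(486,188))
    r.append(proj('top',W(p,(0,-.015+q,.1555)))-T(493,181))
    r.append(proj('side',W(p,(0,-.015+q,.1375)))-S(424,195))
    return np.concatenate(r)
s=least_squares(res,[.6,-.1,-.1,-.02,.01],loss='soft_l1');print(s.x,np.round(s.fun if 0 else res(s.x),1))
f=s.x;np.save('f.npy',f)
for n,p in dict(tab=(0,-.015+f[4],.1375),bolt=(-.003,f[3],.08)).items(): print(n,W(f,p))
from scipy.spatial.transform import Rotation as Ro
from station import robot
st=robot.get_state();print(Ro.from_rotvec(st['tcp_rot']).as_matrix().round(3))
E
```

```text
[ 0.56994163 -0.11116285 -0.14683033 -0.02618299  0.01949957] [ 0.  -0.5  0.7 -0.3  0.  -0.3 -0.4  0.  -2.2  0.2  0.4 -0.3  0.1  0.2
 -1.2  1.1  0.9  0.2 -0.1  0.6 -0.5 -1.  -0.4]
tab [ 0.57059993 -0.1067117   0.1375    ]
bolt [ 0.56314325 -0.13662519  0.08      ]
[[-0.944  0.331 -0.   ]
 [ 0.331  0.944 -0.001]
 [-0.    -0.001 -1.   ]]
```

Emit:
{"method": "move_arm", "body": {"series": [[-15,-14,0,0,0,-0.01,0.7],[-45,-42,0,0,0,-0.02,0.7],[-80,-75,0,0,0,-0.03,0.7],[-118,-110,0,0,0,-0.04,0.7],[-156,-146,0,0,0,-0.05,0.7],[-194,-181,0,0,0,-0.06,0.7],[-232,-217,0,0,0,-0.08,0.7],[-270,-252,0,0,0,-0.09,0.7],[-308,-288,0,0,0,-0.1,0.7],[-346,-324,0,0,0,-0.12,0.7],[-384,-359,0,0,0,-0.13,0.7],[-422,-395,0,0,0,-0.14,0.7],[-460,-430,0,0,0,-0.15,0.7],[-498,-466,0,0,0,-0.17,0.7],[-530,-496,0,0,0,-0.18,0.7],[-555,-519,0,0,0,-0.19,0.7],[-570,-533,0,0,0,-0.19,0.7],[-574,-537,0,0,0,-0.19,0.7],[-574,-537,0,0,0,-0.19,0.7]]}}

```text
clock: 2.48
tcp_pos: [0.57, -0.1074, 0.2225]
tcp_rot: [-0.233, -3.132, -0.001]
force: [-0.2, -0.0, -0.5]
finger_gap: 0.0616
grip_force: 0.0
```

```bash
cat > rel.py <<'E'
from h import *
from station import robot
from scipy.spatial.transform import Rotation as Ro
def rel(p):
    f=np.load('f.npy');s=robot.get_state();R=Ro.from_rotvec(s['tcp_rot']).as_matrix()
    Rf=np.array([[-np.cos(f[2]),-np.sin(f[2]),0],[-np.sin(f[2]),np.cos(f[2]),0],[0,0,-1]])
    print('clock',s['clock'],'shift mm',(1e3*R.T@(W(f,p)-s['tcp_pos'])).round(1),'turn',Ro.from_matrix(R.T@Rf).as_rotvec().round(3))
    d=s['tcp_pos']-W(f,(0,0,0));c,n=np.cos(f[2]),np.sin(f[2]);print('tcp in fixture mm',1e3*np.array([c*d[0]+n*d[1],-n*d[0]+c*d[1],d[2]]).round(4),'force',s['force'].round(1))
E
python3 - <<'E'
from rel import *
rel((0,.0045,.122))
import cv2
from station import imaging
d=imaging.get_image('side');cv2.imwrite('pics/s2.png',cv2.resize(d['frame'][100:400,200:500,::-1],None,fx=2,fy=2))
E
```

```text
clock 2.475 shift mm [ -0.6   0.7 100.5] turn [ 0.    -0.001 -0.002]
tcp in fixture mm [ -0.5   3.7 222.5] force [-0.2 -0.  -0.5]
```

View pics/s2.png

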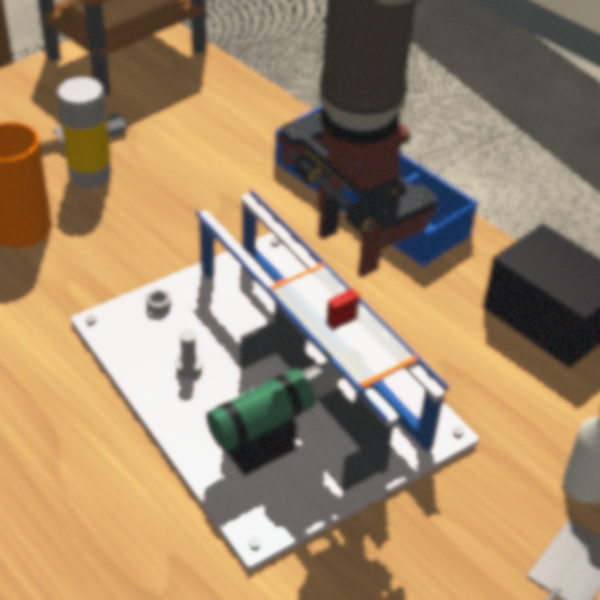

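The fingers are above the tab (crop pixel (342,308)) and straddle it along the track. Next I'll go down and grip it.

Emit:
{"method": "move_arm", "body": {"series": [[0,1,15,0,0,0,0.7],[0,1,40,0,0,0,0.7],[0,1,65,0,0,0,0.7],[0,1,85,0,0,0,0.7],[0,1,96,0,0,0,0.7],[0,1,100,0,0,0,0.7],[0,1,100,0,0,0,0],[0,1,100,0,0,0,0],[0,1,100,0,0,0,0],[0,1,100,0,0,0,0],[0,1,100,0,0,0,0],[0,1,100,0,0,0,0]], "newtons": 10}}

```text
clock: 4.03
tcp_pos: [0.571, -0.1062, 0.1228]
tcp_rot: [0.232, 3.133, 0.0]
force: [-0.4, -0.4, 0.8]
finger_gap: 0.0157
grip_force: 10.0
```

```bash
python3 -c "
from rel import *
rel((0,.150,.122))"
```

```text
clock 4.025 shift mm [  0.5 145.    0.8] turn [ 0.     0.    -0.001]
tcp in fixture mm [  0.3   5.  122.8] force [-0.4 -0.4  0.8]
```

Emit:
{"method": "move_arm", "body": {"series": [[0,5,0,0,0,0,0],[0,17,0,0,0,0,0],[0,32,0,0,0,0,0],[0,50,0,0,0,0,0],[0,68,0,0,0,0,0],[0,86,0,0,0,0,0],[0,104,0,0,0,0,0],[0,120,0,0,0,0,0],[0,130,0,0,0,0,0],[0,135,0,0,0,0,0],[0,139,0,0,0,0,0],[0,139,0,0,0,0,0]]}}

```text
clock: 5.52
tcp_pos: [0.5917, 0.0317, 0.1228]
tcp_rot: [0.232, 3.132, 0.001]
force: [2.9, 1.0, 3.0]
finger_gap: 0.0161
grip_force: 10.0
```

Emit:
{"method": "move_arm", "body": {"series": [[0,2,0,0,0,0,0],[0,4,0,0,0,0,0],[0,6,0,0,0,0,0],[0,7,0,0,0,0,0],[0,8,0,0,0,0,0],[0,8,0,0,0,0,0]]}}

```text
clock: 6.28
tcp_pos: [0.5926, 0.0376, 0.1228]
tcp_rot: [0.234, 3.133, -0.003]
force: [3.2, -5.4, 4.4]
finger_gap: 0.0161
grip_force: 10.0
```

```bash
python3 -c "
from rel import *
rel((0,.150,.122))"
```

```text
clock 6.275 shift mm [ 0.6 -0.4  0.8] turn [-0.002  0.    -0.002]
tcp in fixture mm [  0.6 150.4 122.8] force [ 3.2 -5.4  4.4]
```

The force shows the guard is at its stop. I'll let go, go up and look at the bolt.

Emit:
{"method": "move_arm", "body": {"series": [[0,0,0,0,0,0,0.6],[0,0,0,0,0,0,0.6],[0,0,0,0,0,0,0.6],[0,0,-15,0,0,0,0.6],[0,0,-45,0,0,0,0.6],[0,0,-80,0,0,0,0.6],[0,0,-100,0,0,0,0.6],[0,0,-105,0,0,0,0.6]]}}

```text
clock: 7.28
tcp_pos: [0.5933, 0.0392, 0.2299]
tcp_rot: [0.232, 3.13, 0.002]
force: [0.5, 0.1, 0.0]
finger_gap: 0.0527
grip_force: 0.0
```

Run:
```python
from rel import *
f=np.load('f.npy')
rel((-.003,f[3],.12))
import cv2
from station import imaging
d=imaging.get_image('side');a=cv2.resize(d['frame'][220:320,300:400,::-1],(400,400),interpolation=cv2.INTER_CUBIC)
d=imaging.get_image('top');b=cv2.resize(d['frame'][195:275,340:420,::-1],(400,400),interpolation=cv2.INTER_CUBIC)
cv2.imwrite('pics/c3.png',np.hstack([a,b]))
for y in (f[3],f[3]-.015,f[3]+.015):
  for x in (-.0095,.0035):
    print(y,x,(proj('side',W(f,(x,y,.08)))-[300,220])*4,(proj('top',W(f,(x,y,.095)))-[340,195])*5+[400,0])
```

```text
clock 7.275 shift mm [   4.2 -178.5  109.6] turn [ 0.001  0.003 -0.001]
tcp in fixture mm [  1.1 152.2 229.9] force [0.5 0.1 0. ]
-0.026182986866430336 -0.0095 [291.82961657 248.36358118] [684.58335504 195.90369456]
-0.026182986866430336 0.0035 [310.43538645 239.16875796] [688.34875024 166.96821213]
-0.041182986866430335 -0.0095 [307.75169214 265.4007051 ] [718.4160578  200.71804655]
-0.041182986866430335 0.0035 [326.42927981 256.06753234] [722.14225348 171.76198208]
-0.011182986866430336 -0.0095 [276.14051891 231.57575096] [650.78510789 191.09424557]
-0.011182986866430336 0.0035 [294.67456942 222.51624659] [654.58962091 162.17931829]
```

View pics/c3.png

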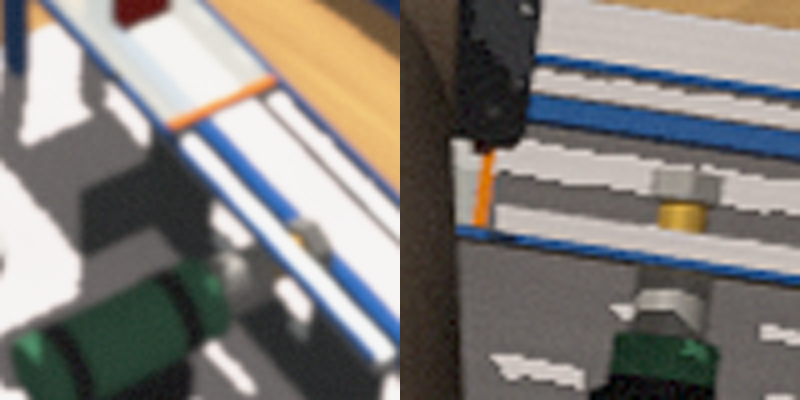

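The top crop shows the hex head spanning columns 653–721 (centre about 687, predicted 686.5), so the fit holds. The guard's orange edge is clear on the left at about (485,190). I'll move over the bolt.

Emit:
{"method": "move_arm", "body": {"series": [[0,-6,0,0,0,0,0.8],[1,-24,0,0,0,0,0.8],[2,-54,0,0,0,0,0.8],[3,-90,0,0,0,0,0.8],[4,-126,0,0,0,0,0.8],[4,-156,0,0,0,0,0.8],[4,-174,10,0,0,0,0.8],[4,-178,30,0,0,0,0.8],[4,-178,55,0,0,0,0.8],[4,-178,75,0,0,0,0.8],[4,-178,80,0,0,0,0.8],[4,-178,80,0,0,0,0.8]]}}

```text
clock: 8.88
tcp_pos: [0.562, -0.1371, 0.1476]
tcp_rot: [-0.233, -3.132, 0.001]
force: [-0.3, 1.3, 0.7]
finger_gap: 0.0702
grip_force: 0.0
```

```bash
python3 -c "
from rel import *
rel((-.002,-.026,.061))"
```

```text
clock 8.875 shift mm [-2.1  0.8 86.6] turn [-0.    -0.001 -0.002]
tcp in fixture mm [ -4.1 -26.8 147.6] force [-0.3  1.3  0.7]
```

Emit:
{"method": "move_arm", "body": {"series": [[-2,1,12,0,0,0,0.8],[-2,1,34,0,0,0,0.8],[-2,1,58,0,0,0,0.8],[-2,1,77,0,0,0,0.8],[-2,1,86,0,0,0,0.8],[-2,1,87,0,0,0,0],[-2,1,87,0,0,0,0],[-2,1,87,0,0,0,0],[-2,1,87,0,0,0,0],[-2,1,87,0,0,0,0],[-2,1,87,0,0,0,0],[-2,1,87,0,0,0,0]], "newtons": 40}}

```text
clock: 10.38
tcp_pos: [0.5644, -0.1388, 0.0608]
tcp_rot: [0.235, 3.132, -0.005]
force: [0.9, -7.9, -3.2]
finger_gap: 0.0296
grip_force: 40.0
```

```bash
python3 -c "
from rel import *
rel((-.002,-.026,.061));print(robot.get_state()['finger_gap'],robot.get_state()['moment'])"
```

```text
clock 10.375 shift mm [ 0.6  2.1 -0.2] turn [-0.003  0.001 -0.003]
tcp in fixture mm [ -1.5 -28.1  60.8] force [ 0.9 -7.9 -3.2]
0.029601681829287452 [-1.59124798 -0.17784164  0.07056019]
```

The fingers closed to 29.6 mm, so the pads are on the flats. I'll take out the small side load and check that it holds.

Emit:
{"method": "move_arm", "body": {"series": [[0,-1,0,0,0,0,0],[0,-2,0,0,0,0,0],[0,-2,0,0,0,0,0],[0,-2,0,0,0,0,0],[0,-2,0,0,0,0,0],[0,-2,0,0,0,0,0],[0,-2,0,0,0,0,0],[0,-2,0,0,0,0,0],[0,-2,0,0,0,0,0],[0,-2,0,0,0,0,0],[0,-2,0,0,0,0,0],[0,-2,0,0,0,0,0],[0,-2,0,0,0,0,0],[0,-2,0,0,0,0,0],[0,-2,0,0,0,0,0],[0,-2,0,0,0,0,0]]}}

```text
clock: 12.38
tcp_pos: [0.5644, -0.1387, 0.0608]
tcp_rot: [0.233, 3.132, -0.002]
force: [0.8, -5.4, -2.9]
finger_gap: 0.0295
grip_force: 40.0
```

Run:
```python
from rel import *
import cv2
from station import imaging
rel((-.002,-.028,.061));s=robot.get_state();print(s['finger_gap'],s['grip_force'],s['moment'])
d=imaging.get_image('side');cv2.imwrite('pics/s4.png',cv2.resize(d['frame'][100:400,200:500,::-1],None,fx=2,fy=2))
```

```text
clock 12.375 shift mm [ 0.6  0.1 -0.2] turn [-0.001  0.001 -0.002]
tcp in fixture mm [ -1.4 -28.1  60.8] force [ 0.8 -5.4 -2.9]
0.029539995432653274 39.99923959665466 [-1.13696621 -0.28111294  0.01788624]
```

View pics/s4.png

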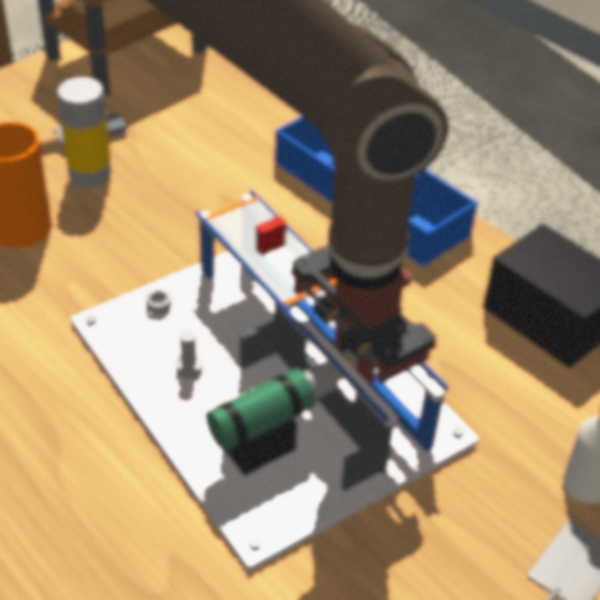

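The guard is open (tab at (270,234)), the fingers hold the head in the gap, and the other things are undisturbed. The gap stayed at 29.5 mm with 40 N of grip for 2 s.

```bash
python3 -c "
from station import robot
print(robot.finish_job())"
```

```text
the job is handed in; nothing more can be done
None
```

I slid the guard open to its stop and handed the job in with the fingers gripping the bolt head across its flats at 40 N; the 29.5 mm finger gap stayed steady for 2 s, so the bolt is stopped, and I saw nothing else moved.

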